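# Shoe dryer: throttle the damper, twist out the bayonet filter

### The job

Get the shoe dryer ready for cleaning: first turn the red air-damper handle to the orange mark (half open, 45 degrees) and leave it there. Then twist the blue filter cartridge anticlockwise past its click until it comes free of the sloping socket, lift it out and stand it upright on its white stem on the bare floor of the aluminium key tray. Leave the key and everything else where they are.

Things in the scene. Friction and masses are not known exactly. Their poses are not given: they have to be found in the camera images.
- dryer: Grey plastic shoe dryer, 240 deep x 300 wide, fixed. Origin on the shelf surface, mid-width; -x is its front (towards the robot), +y its left seen from the robot, z up; it spans x -110 to 130. Base 50 high; left half: flat pod 95 high with the damper; right half: filter socket in a sloping 80 x 80 face. Two white tubes, 32 thick, rise to 200 at (105, +-128).
- socket (a point): Mid-mouth of the socket, (-30, -70, 110) in the dryer frame; outward normal leans 35 deg from vertical to the dryer's front: (-0.574, 0, 0.819). Notches that free the lugs lie along the dryer's y. The cartridge starts 70 deg clockwise of them (seen from outside); a spring click lies 10 to 35 deg into the turn. Turn 70 deg anticlockwise (end stop at 74), then pull along the normal; 30 clears.
- cartridge: Loose filter cartridge, 0.12 kg. Origin: middle of its stem's foot; +z runs along its axis to the grip bar. White stem 32 diameter, z 0 to 30, two lugs along +-x (24 from the axis, z 19 to 24.5); blue flange 62 diameter, z 30 to 35 (lies on the sloping face when seated); blue grip bar 46 long (x), 14 wide (y), z 35 to 64. Free to come out when its x lies along the dryer's y.
- cartridge_grip (a point): Grip point on the cartridge: middle of the grip bar, 58 mm along its axis from the stem's foot (6 mm under the bar's top, 23 mm above the flange); same axes as the cartridge.
- damper (a joint): Opening angle of the air damper, rad: 0 = closed, white pointer to the dryer's front (-x); 1.571 = open, pointer to the dryer's right (-y); grows anticlockwise seen from above. The orange mark is at 0.785. Stiff: it stays where it is left.
- damper_grip (a point): On the damper's upright axis at grip height, 119 above the shelf, (-30, 85) in the dryer frame; its -x is the pointer's direction. Red handle bar 48 long (x), 12 wide, 101 to 131 above the shelf, over a hub 36 diameter on the pod (95 high). Small white pointer at one end; flat marks on the pod 43 from the axis: white at 0, orange at 45, white at 90 degrees.
- key_tray: Aluminium tray, fixed, 200 (x) x 140 (y) outside, 22 high, walls and floor 4 thick. Origin: middle of its underside. A key lies in its +x half; the -x half is bare (suggested spot: x -45, y 0).
- key: Steel key, about 57 long, 6 thick, lying in the tray's +x half. Origin near its middle.
- shoe_tree: Wooden shoe tree, about 230 x 62 x 50, lying to the left.
- shoe_horn: Flat steel shoe horn, 190 x 34 x 4, lying in front of the dryer.
- lid_box: Grey plastic box with white sliding lid, 140 x 90 x 70, far right.
- brush: Orange silicone brush, about 125 x 30 x 20, lying between tray and dryer.
- polish_tin: Dark metal polish tin, 80 diameter, 26 high, front left.

How it is judged:
By the outcome, as a careful person would: the job done as asked, in the order asked, and still so for the second after the job is handed in, with the robot touching nothing.
It also fails if it takes over 53 s, if anything falls off the work surface, if the arm or the gripper's body presses on something with over 40 N, if the wrist force passes 120 N, or if a joint passes its speed limit or range.

### The arm

A 7-joint arm with a two-finger parallel gripper is mounted at the origin on the work surface. World frame = base frame: x ahead of the robot, y to its left, z up, the work surface at z = 0. Lengths are in m, angles in rad, forces in N, time in s.
With the tool pointing down it reaches from about 0.4 to 0.85 m from the base axis. Payload 10.4 kg.
Tool frame: the origin (TCP) lies midway between the tips of the shut fingers; the grasp point (between the pads) lies r.grip_point_offset behind it (r.grip_point_offset is the distance from the TCP to the grasp point, in m); z points along the fingers, y is the line along which they close (so a half turn about z gives the same grasp; the last joint's range is limited). The gripper opens to 87 mm and grips with 3 to 60 N. Pads are 19 mm wide; open, the fingers measure 117 mm over their backs; the gripper's body (75 mm by 190 mm) begins 51 mm behind the grasp point.
Start: joints at [-1.131, 0.332, -0.065, 1.46, 0.022, 1.35, -0.088], TCP at [0.279, 0.559, 0.223] pointing down, gripper open.
Joint ranges: [-2.6, 2.6], [-0.5, 2.12], [-1.47, 1.34], [0.16, 2.42], [-1.27, 4.41], [0.06, 2.06], [-2.6, 2.6]. Speed limits (rad/s): [2.22, 2.22, 2.79, 2.79, 3.14, 3.14, 3.14].

### API

Orientations are given as a unit quaternion [x, y, z, w].
In Python, from bench import r gives the robot as it stands.
- The arm moves only by the tool play_rows, never from a script. Its arguments are lists of equal length, an entry for each row: "claw": the closure, from 0 (fully open) to 1 (shut); "delta_pos": the shift along the tool's x, y, z scaled (see below), a list of three; "delta_rot": the turn, a rotation vector about the tool's x, y, z scaled (see below), a list of three. A call has 1 to 8 rows; each row shifts and turns the commanded pose from where the row before left it, along the tool's axes as they then stand; what a row does not reach is not made up. The controller multiplies each number of a shift by 200 mm and each number of a turn by pi rad. A row lasts 1/10 s, in which the tool goes at most 50 mm and 8.59 degrees, less where a joint would pass 70% of its speed; a pose out of reach is approached as far as the arm can. A call with a number of a shift or a turn outside -1 to 1 is refused whole. A call with a gripper value outside its range is refused whole. The fingers move at their own pace and stop on an object; "squeeze" is the grip in N (left out, the last holds). Time passes only in rows, so rows that do not move let the fingers close. It gives the time, the measured TCP pose, the force, the opening and the grip force at its end, in the units of the state.
- r.read_state(): the state, without advancing time (a new reading comes with each control period).
- r.camera(name): name is "scene" or "top" or "wrist"; returns a dict with "pixels" (400x640x3 uint8, red, green, blue), "camera_matrix" (3x3 intrinsics, pixels), "D" ([k1, k2, p1, p2, k3] as OpenCV has them; the pictures are not rectified), "cam_to_world" (4x4, takes a point from camera to world coordinates); the wrist camera has in their place "hand_eye" (4x4, takes a point from camera to tool coordinates, whose origin is the TCP and whose axes are the flange's). Camera axes: x right, y up, looking along -z (the intrinsics and any distortion apply to the point x, -y, -z); pixel columns grow to the right and rows downward; lengths in m; the calibration is good to about 2 mm. A picture is of the moment at which its call begins: read the wrist's pose just before it. There is no depth.
- r.close_job(): hands the job in; it is judged then, once.
The state is a dict: "time": time; "joint_positions": joint angles; "joint_vel": joint speeds; "joint_torque": joint torques, N m; "ee_pos": TCP position; "eef_rot": TCP orientation; "ft_force": force on the tool from outside, world axes, zero at the start; "torque": the same for the moment, N m; "width": finger opening in m; "grip_force": force on a finger pad.
Only numpy, scipy, OpenCV 4.12 (cv2) and the standard library are available. Lean on these libraries where they do the work, as an engineer would, in place of code of your own. Each camera call takes 0.05 s, during which the arm holds its last target. There are 200 camera calls.

## Working session

There is one attempt and no reset: what is moved stays moved. The work goes in short steps, Python scripts to look and compute and a tool call to move; the robot and the scene stay as the last step left them, time stands still between calls to the robot, and variables do not carry over. Pictures are saved under pics/ and viewed, at most 12 in all, crops included, and the job is handed in when it is done.

Besides the shell and the picture viewer there is one more tool, called after ">>>" as name(argument=value, ...) on one line, values as JSON. play_rows: Moves the arm, as the interface text tells. Shifts and turns lie within -1 to 1; 1 stands for 200 mm of shift or pi rad of turn. Its arguments: {"type":"object","properties":{"claw":{"type":"array"},"delta_pos":{"type":"array"},"delta_rot":{"type":"array"},"squeeze":{"type":"number"}},"required":["claw","delta_pos","delta_rot"]}

```bash
mkdir -p pics; ls; python3 - <<'E'
from bench import r
import cv2,pickle
s=r.read_state();print(s,r.grip_point_offset)
d={}
for n in("scene","top"):
    c=r.camera(n);d[n]=c;cv2.imwrite(f"pics/{n}0.png",c["pixels"][:,:,::-1]);print(n,c["camera_matrix"],c["D"],c["cam_to_world"])
pickle.dump(d,open("c0.pkl","wb"))
E
```

```text
pics
{'time': 0.0, 'joint_positions': array([-1.13058817,  0.33286502, -0.06470429,  1.46094347,  0.02161444,
        1.34983966, -0.08851874]), 'joint_vel': array([ 7.71913932e-04, -1.89147730e-05, -2.29006316e-04, -3.41900818e-04,
       -5.06205943e-06, -1.25060096e-03,  7.03877011e-04]), 'joint_torque': array([ 8.76369832e-04, -6.23266697e+01,  2.52487266e-02, -3.89883327e+01,
       -6.12802966e-02,  3.97888420e-02,  1.32743426e-04]), 'ee_pos': array([0.27888088, 0.55891947, 0.22175718]), 'eef_rot': array([ 2.29339713e-01,  9.73346205e-01, -6.69080484e-04, -1.19829724e-04]), 'ft_force': array([-0.04898828, -0.00580014, -0.547134  ]), 'torque': array([ 0.0145496 ,  0.01713048, -0.02124376]), 'grip_force': 0.0, 'width': 0.08724576517995569} 0.0187
scene [[368.66264485   0.         323.29770751]
 [  0.         368.66264485 193.45328557]
 [  0.           0.           1.        ]] [-0.0679684  0.         0.         0.         0.       ] [[ 0.72553486 -0.4129204   0.55054147  1.09253187]
 [ 0.68816051  0.44211995 -0.57529563 -0.54269822]
 [-0.00585407  0.79625793  0.60492895  0.73190143]
 [ 0.          0.          0.          1.        ]]
top [[424.14151244   0.         321.61089966]
 [  0.         424.14151244 194.72815871]
 [  0.           0.           1.        ]] [-0.09412369  0.          0.          0.          0.        ] [[ 0.01822765  0.99780722 -0.06362787  0.44311471]
 [-0.99980108  0.01870544  0.00692142  0.07490573]
 [ 0.00809643  0.06348906  0.99794969  1.44921321]
 [ 0.          0.          0.          1.        ]]
```

View pics/scene0.png

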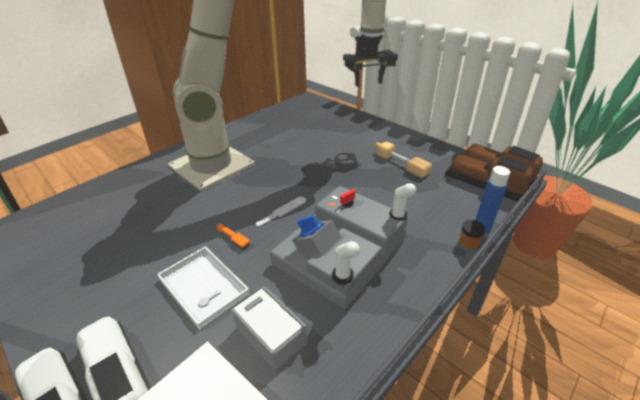

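View pics/top0.png

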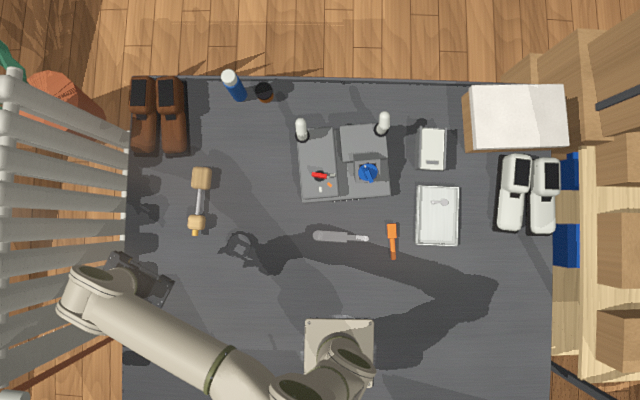

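The top view shows the red handle at (320,176), the blue cartridge at (367,172), the tray at (438,215) and the brush at (392,240). In the scene view they are at (347,198), (310,226), (203,286) and (233,237).

```bash
cat > h.py <<'E'
import numpy as np,cv2,pickle
from scipy.spatial.transform import Rotation as R
def ray(c,uv,T=None):
    T=c["cam_to_world"] if T is None else T
    p=cv2.undistortPoints(np.array(uv,float).reshape(-1,1,2),c["camera_matrix"],np.array(c["D"])).reshape(-1,2)
    d=np.c_[p[:,0],-p[:,1],-np.ones(len(p))]@T[:3,:3].T
    return T[:3,3],d/np.linalg.norm(d,axis=1)[:,None]
def plane(c,uv,z,T=None):
    o,d=ray(c,uv,T); return o+d*((z-o[2])/d[:,2])[:,None]
def tri(rays):
    A=0;b=0
    for o,d in rays:
        P=np.eye(3)-np.outer(d,d);A=A+P;b=b+P@o
    x=np.linalg.solve(A,b);return x,[np.linalg.norm((np.eye(3)-np.outer(d,d))@(x-o)) for o,d in rays]
def proj(c,X,T=None):
    T=c["cam_to_world"] if T is None else T
    q=(np.atleast_2d(X)-T[:3,3])@T[:3,:3]*[1,-1,-1]
    return cv2.projectPoints(q,np.zeros(3),np.zeros(3),c["camera_matrix"],np.array(c["D"]))[0].reshape(-1,2)
def mask(img,kind):
    h=cv2.cvtColor(img,cv2.COLOR_RGB2HSV).astype(int);H,S,V=h[...,0],h[...,1],h[...,2]
    m={"red":((H<5)|(H>174))&(S>170)&(V>80),"blue":(H>100)&(H<125)&(S>140)&(V>60),"orange":(H>=6)&(H<20)&(S>170)&(V>120)}[kind]
    return m.astype(np.uint8)
def blobs(m,mn=15):
    n,l,s,c=cv2.connectedComponentsWithStats(m);return [(s[i,4],c[i].round(1),s[i,:4]) for i in range(1,n) if s[i,4]>=mn]
def wristT(r):
    s=r.read_state();T=np.eye(4);T[:3,:3]=R.from_quat(s["eef_rot"]).as_matrix();T[:3,3]=s["ee_pos"]
    c=r.camera("wrist");c["cam_to_world"]=T@c["hand_eye"];c["T"]=T;return c
E
python3 - <<'E'
from h import *
d=pickle.load(open("c0.pkl","rb"))
for n in d:
    for k in("red","blue","orange"):print(n,k,blobs(mask(d[n]["pixels"],k),8))
a=cv2.resize(d["top"]["pixels"][105:255,285:485],None,fx=4,fy=4,interpolation=cv2.INTER_CUBIC)
cv2.imwrite("pics/t1.png",a[:,:,::-1])
E
```

```text
scene red [(np.int32(116), array([347.1, 196.6]), array([341, 190,  14,  14], dtype=int32))]
scene blue [(np.int32(541), array([488.8, 206.7]), array([477, 182,  27,  49], dtype=int32)), (np.int32(301), array([308.6, 225. ]), array([298, 215,  24,  21], dtype=int32))]
scene orange [(np.int32(239), array([234.1, 235.9]), array([218, 225,  31,  22], dtype=int32))]
top red [(np.int32(62), array([319. , 174.8]), array([312, 172,  15,   6], dtype=int32))]
top blue [(np.int32(234), array([237.4,  91.3]), array([226,  78,  20,  23], dtype=int32)), (np.int32(564), array([569.7, 171.6]), array([561, 152,  17,  38], dtype=int32)), (np.int32(255), array([367.7, 172.1]), array([359, 164,  19,  19], dtype=int32)), (np.int32(1055), array([566. , 245.5]), array([553, 224,  26,  44], dtype=int32))]
top orange [(np.int32(138), array([391.5, 232.8]), array([387, 224,  10,  28], dtype=int32)), (np.int32(11), array([393.5, 248.5]), array([393, 246,   2,   6], dtype=int32))]
```

View pics/t1.png

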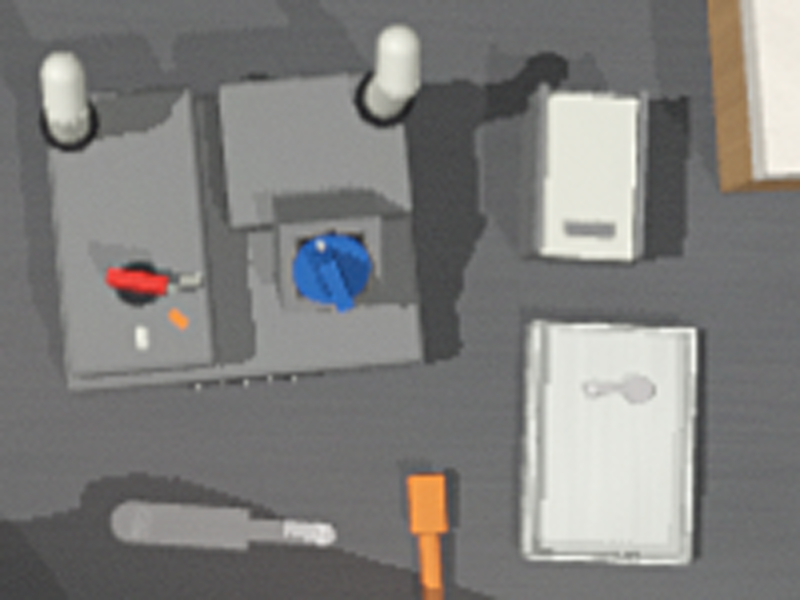

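The crop shows the damper pointer on the right-hand white mark, so the damper is open and has to turn back about 45° clockwise. The orange mark is at crop (178,320), and the cartridge bar runs from (320,245) to (345,305). The key is at (620,387) and the bare half of the tray is nearest the robot.

```bash
python3 - <<'E'
from h import *
d=pickle.load(open("c0.pkl","rb"));t,s=d["top"],d["scene"]
def T(a,b):
    o,x=ray(t,[a]);p,y=ray(s,[b]);print(*tri([(o,x[0]),(p,y[0])]))
T((319,174.8),(347.1,196.6));T((367.7,172.1),(308.6,225))
q=lambda p:(285+(p[0]+.5)/4-.5,105+(p[1]+.5)/4-.5)
f=plane(t,[q((68,385)),q((420,360))],0.045);print("front",f,np.degrees(np.arctan2(*(f[1]-f[0])[:2]*[1,-1])))
print("marks",plane(t,[q((142,338)),q((178,320))],0.095))
print("bar",plane(t,[q((320,245)),q((345,305))],.145))
print("tray",plane(t,[q(x) for x in((532,322),(698,328),(691,562),(523,556))],0.022))
print("tray scene",plane(s,[(206,248),(247,286),(202,325),(158,283)],0.022))
print("brush",plane(t,[(391.5,232.8)],.015))
from bench import r
m=R.from_quat(r.read_state()["eef_rot"]).as_matrix();print(m.round(3));c=r.camera("wrist");print(c["hand_eye"].round(4),c["camera_matrix"],c["D"])
E
```

```text
[0.59085545 0.07508055 0.11796689] [np.float64(3.4108011022375164e-05), np.float64(3.410801102239667e-05)]
[ 0.60076157 -0.07949205  0.12235526] [np.float64(0.0016719706737106867), np.float64(0.0016719706737107942)]
front [[ 0.51099576  0.13101749  0.045     ]
 [ 0.53723478 -0.16128197  0.045     ]] 5.129553679851811
marks [[0.54734314 0.07059834 0.095     ]
 [0.5623493  0.04202574 0.095     ]]
bar [[ 0.61842736 -0.06589904  0.145     ]
 [ 0.57208051 -0.08580073  0.145     ]]
tray [[ 0.57293891 -0.26077165  0.022     ]
 [ 0.57068762 -0.40467124  0.022     ]
 [ 0.37142751 -0.39871203  0.022     ]
 [ 0.3747982  -0.25423985  0.022     ]]
tray scene [[ 0.38275529 -0.25899714  0.022     ]
 [ 0.56576488 -0.26050279  0.022     ]
 [ 0.58036262 -0.39572222  0.022     ]
 [ 0.39996676 -0.40806447  0.022     ]]
brush [[ 0.40988442 -0.17392806  0.015     ]]
[[-0.895  0.446 -0.001]
 [ 0.446  0.895 -0.001]
 [-0.    -0.001 -1.   ]]
[[ 5.000e-04  9.561e-01  2.930e-01  8.100e-02]
 [ 1.000e+00 -7.000e-04  6.000e-04 -1.100e-03]
 [ 8.000e-04  2.930e-01 -9.561e-01 -1.617e-01]
 [ 0.000e+00  0.000e+00  0.000e+00  1.000e+00]] [[356.63401897   0.         317.47980602]
 [  0.         356.63401897 200.79016597]
 [  0.           0.           1.        ]] [0.00407419 0.         0.         0.         0.        ]
```

>>> play_rows(claw=[0,0,0,0,0,0,0], delta_pos=[[0,0,-0.05],[0,0,-0.05],[0,0,-0.05],[0,0,-0.05],[0,0,-0.05],[0,0,-0.05],[0,0,-0.05]], delta_rot=[[0,0,0.0464],[0,0,0.0464],[0,0,0.0464],[0,0,0.0464],[0,0,0.0464],[0,0,0.0464],[0,0,0.0464]])

```text
time: 0.85
ee_pos: [0.2789, 0.5591, 0.2926]
eef_rot: [0.678, 0.735, -0.0, 0.0]
ft_force: [-0.1, 0.9, 0.6]
width: 0.087
grip_force: 0.0
```

>>> play_rows(claw=[0,0,0,0,0,0], delta_pos=[[-0.2125,0.111,0],[-0.2125,0.111,0],[-0.2125,0.111,0],[-0.2125,0.111,0],[-0.2125,0.111,0],[-0.2125,0.111,0]], delta_rot=[[0,0,0],[0,0,0],[0,0,0],[0,0,0],[0,0,0],[0,0,0]])

```text
time: 1.45
ee_pos: [0.4347, 0.315, 0.2925]
eef_rot: [0.675, 0.737, 0.0, -0.0]
ft_force: [1.5, 1.8, 0.7]
width: 0.0871
grip_force: 0.0
```

>>> play_rows(claw=[0,0,0,0,0,0,0], delta_pos=[[-0.2125,0.111,0],[-0.2125,0.111,0],[-0.2125,0.111,0],[-0.2125,0.111,0],[-0.2125,0.111,0],[-0.2125,0.111,0],[0,0,0]], delta_rot=[[0,0,0],[0,0,0],[0,0,0],[0,0,0],[0,0,0],[0,0,0],[0,0,0]])

```text
time: 2.15
ee_pos: [0.591, 0.0668, 0.2922]
eef_rot: [0.679, 0.734, -0.001, 0.001]
ft_force: [-1.0, -0.1, 0.5]
width: 0.0871
grip_force: 0.0
```

```bash
python3 - <<'E'
from h import *
from bench import r
c=wristT(r);s=r.read_state();print(c["T"].round(4),s["joint_positions"].round(3),s["time"])
pickle.dump(c,open("w1.pkl","wb"));cv2.imwrite("pics/w1.png",c["pixels"][:,:,::-1])
for k in("red","blue","orange"):print(k,blobs(mask(c["pixels"],k),20))
E
```

```text
[[-7.790e-02  9.970e-01  5.000e-04  5.910e-01]
 [ 9.970e-01  7.790e-02 -3.600e-03  6.680e-02]
 [-3.600e-03  2.000e-04 -1.000e+00  2.922e-01]
 [ 0.000e+00  0.000e+00  0.000e+00  1.000e+00]] [-0.584  0.245  0.475  1.459 -0.11   1.465 -0.028] 2.2
red [(np.int32(719), array([316.9, 167.2]), array([307, 141,  21,  54], dtype=int32))]
blue [(np.int32(301), array([313.2, 284.7]), array([297, 278,  35,  12], dtype=int32)), (np.int32(231), array([321.5, 324.6]), array([293, 322,  47,   9], dtype=int32))]
orange [(np.int32(22), array([289.2, 191.6]), array([282, 186,  13,  13], dtype=int32))]
```

View pics/w1.png

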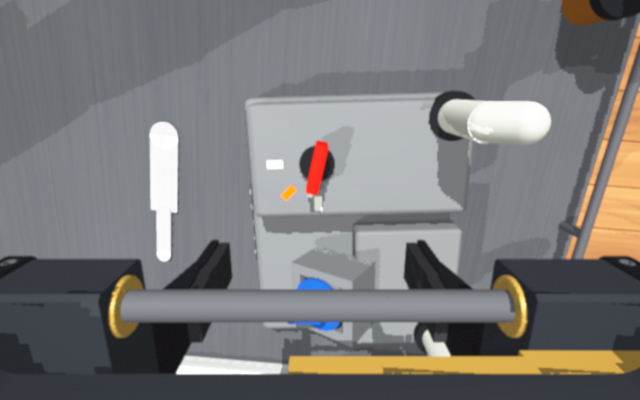

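The wrist view shows the red handle from (321,142) to (313,193), with its pointer near (318,203). The white mark is at (275,164) and the orange mark at (289,192). The damper looks to be at roughly 75°.

```bash
python3 - <<'E'
from h import *
d=pickle.load(open("c0.pkl","rb"));w=pickle.load(open("w1.pkl","rb"));t,s=d["top"],d["scene"]
def cen(c,k,box=None,mn=20):
    m=mask(c["pixels"],k)
    if box: z=np.zeros_like(m);x0,y0,x1,y1=box;z[y0:y1,x0:x1]=m[y0:y1,x0:x1];m=z
    return m
R0=[(ray(c,[p])) for c,p in((t,(319,174.8)),(s,(347.1,196.6)),(w,(316.9,167.2)))]
R0=[(o,x[0]) for o,x in R0];print("red",tri(R0),tri([R0[0],R0[2]])[0],tri([R0[1],R0[2]])[0])
m=mask(w["pixels"],"red");ys,xs=np.nonzero(m);rect=cv2.minAreaRect(np.c_[xs,ys].astype(np.float32));print(rect)
b=cv2.boxPoints(rect);b=b[np.argsort(b[:,1])];e=[b[:2].mean(0),b[2:].mean(0)]
P=plane(w,e,.131);v=P[1]-P[0];print(P,"len",np.linalg.norm(v),"az",np.degrees(np.arctan2(v[1],v[0]))%360)
# white/orange marks
g=w["pixels"];h=cv2.cvtColor(g,cv2.COLOR_RGB2HSV)
wm=((h[...,2]>215)&(h[...,1]<40)).astype(np.uint8);wm[:,:260]=0;wm[:,340:]=0;wm[:150]=0;wm[220:]=0
for x in blobs(wm,5):print("white",x,plane(w,[x[1]],.095))
om=((h[...,0]>5)&(h[...,0]<22)&(h[...,1]>120)).astype(np.uint8);om[:,330:]=0;om[:150]=0;om[220:]=0
for x in blobs(om,5):print("orange",x,plane(w,[x[1]],.095))
hub=((h[...,2]<40)).astype(np.uint8);hub[:130]=0;hub[200:]=0;hub[:,:280]=0;hub[:,360:]=0
print("hub",blobs(hub,5))
a=cv2.resize(g[90:345,230:480],None,fx=2.3,fy=2.3,interpolation=cv2.INTER_CUBIC);cv2.imwrite("pics/w1c.png",a[:,:,::-1])
E
```

```text
red (array([0.58995716, 0.07574062, 0.1171198 ]), [np.float64(0.0011790774125775287), np.float64(0.0003155641508981097), np.float64(0.0012911941766242324)]) [0.58988106 0.07556348 0.11641796] [0.58918499 0.07639766 0.11645531]
((316.91180419921875, 167.64706420898438), (14.85973834991455, 52.714107513427734), 12.52880859375)
[[0.59189345 0.10266264 0.131     ]
 [0.58515366 0.05374976 0.131     ]] len 0.049375045373929644 az 262.15452347601456
white (np.int32(179), array([274.4, 164. ]), array([266, 159,  18,  11], dtype=int32)) [[0.5456139  0.07150649 0.095     ]]
white (np.int32(73), array([318.3, 204. ]), array([315, 198,   8,  13], dtype=int32)) [[0.59364707 0.03230086 0.095     ]]
orange (np.int32(114), array([288.5, 192.5]), array([281, 185,  15,  15], dtype=int32)) [[0.56159378 0.0424438  0.095     ]]
hub [(np.int32(53), array([326.7, 169.2]), array([324, 159,   6,  20], dtype=int32))]
```

View pics/w1c.png

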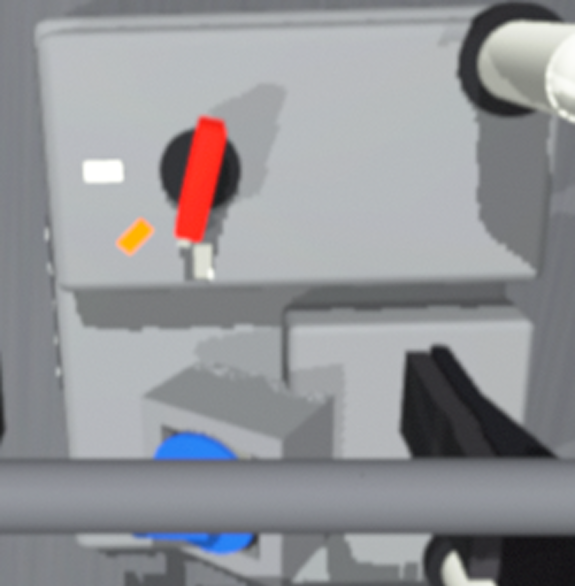

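>>> play_rows(claw=[0,0,0,0,0,0,0,0], delta_pos=[[0,0,0],[0,0,0],[0.0465,-0.0165,0.1],[0,0,0.2],[0,0,0.2],[0,0,0.2],[0,0,0.2],[0,0,0.045]], delta_rot=[[0,0,0.034],[0,0,0.034],[0,0,0],[0,0,0],[0,0,0],[0,0,0],[0,0,0],[0,0,0]])

```text
time: 3.0
ee_pos: [0.5837, 0.0853, 0.0992]
eef_rot: [0.75, 0.662, -0.003, -0.002]
ft_force: [-0.4, -0.0, 0.1]
width: 0.0867
grip_force: 0.0
```

```bash
python3 - <<'E'
from h import *
from bench import r
c=wristT(r);s=r.read_state();print(c["T"].round(4),s["ft_force"].round(1),s["time"])
m=mask(c["pixels"],"red");print(blobs(m,20))
ys,xs=np.nonzero(m);rect=cv2.minAreaRect(np.c_[xs,ys].astype(np.float32));print(rect)
b=cv2.boxPoints(rect);b=b[np.argsort(b[:,1])];e=[b[:2].mean(0),b[2:].mean(0)]
P=plane(c,e,.131);v=P[1]-P[0];print(P,np.linalg.norm(v),np.degrees(np.arctan2(v[1],v[0]))%360)
cv2.imwrite("pics/w2.png",c["pixels"][:,:,::-1])
E
```

```text
[[ 0.1237  0.9923 -0.007   0.5837]
 [ 0.9923 -0.1237 -0.0013  0.0853]
 [-0.0021 -0.0067 -1.      0.0992]
 [ 0.      0.      0.      1.    ]] [-0.8 -0.3 -0.9] 3.05
[(np.int32(1616), array([333.3, 261.6]), array([319, 233,  31,  57], dtype=int32)), (np.int32(805), array([331.3, 338.1]), array([319, 323,  26,  32], dtype=int32))]
((333.9999694824219, 293.5), (29.999996185302734, 120.99998474121094), 0.0)
[[0.59287483 0.11108099 0.131     ]
 [0.58660853 0.05430694 0.131     ]] 0.05711881454330557 263.70161382436794
```

>>> play_rows(claw=[0,0], delta_pos=[[-0.04,0.031,-0.02],[0,0,0]], delta_rot=[[-0.0021,0.0007,0],[0,0,0]])

```text
time: 3.25
ee_pos: [0.5943, 0.0741, 0.1107]
eef_rot: [0.751, 0.661, 0.005, 0.003]
ft_force: [0.5, -0.5, 0.0]
width: 0.087
grip_force: 0.0
```

```bash
python3 - <<'E'
from h import *
from bench import r
c=wristT(r);print(c["T"].round(4))
m=mask(c["pixels"],"red");print(blobs(m,20))
for P in ([.5884,.076,.119],[.5918,.1,.131],[.5855,.0525,.131]):print(proj(c,P))
cv2.imwrite("pics/w2.png",c["pixels"][:,:,::-1])
E
```

```text
[[ 0.1272  0.9918  0.0117  0.5943]
 [ 0.9919 -0.1273  0.0019  0.0741]
 [ 0.0033  0.0114 -0.9999  0.1107]
 [ 0.      0.      0.      1.    ]]
[(np.int32(2240), array([306.4, 247.4]), array([292, 206,  29,  84], dtype=int32))]
[[306.34033996 263.99716638]]
[[306.08043672 225.20116576]]
[[306.54262285 322.32152027]]
```

View pics/w2.png

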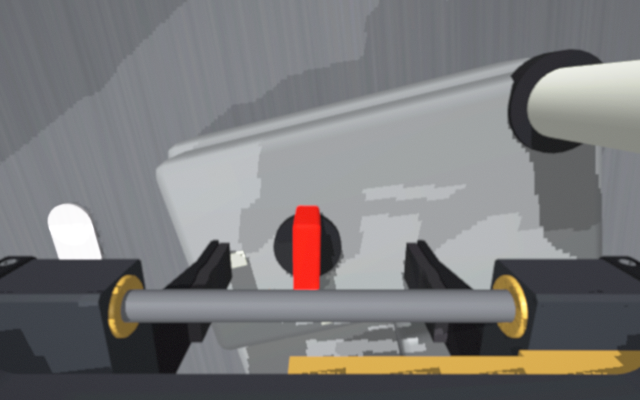

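The bar at (306,205-290) is aligned with the finger axis and sits roughly between the fingers. The readings look transient, so I'll let the arm settle.

>>> play_rows(claw=[0,0,0], delta_pos=[[0,0,0],[0,0,0],[0,0,0]], delta_rot=[[0,0,0],[0,0,0],[0,0,0]])

```text
time: 3.6
ee_pos: [0.5922, 0.0757, 0.1079]
eef_rot: [0.75, 0.661, 0.003, 0.002]
ft_force: [-0.6, 0.5, 0.1]
width: 0.0875
grip_force: 0.0
```

```bash
python3 - <<'E'
from h import *
from bench import r
c=wristT(r);print(c["T"].round(4))
m=mask(c["pixels"],"red");print(blobs(m,20))
for P in ([.5884,.076,.119],[.5918,.1,.131],[.5855,.0525,.131]):print(proj(c,P))
print(r.read_state()["joint_vel"].round(3))
E
```

```text
[[ 0.1254  0.9921  0.0073  0.5922]
 [ 0.9921 -0.1254  0.0018  0.0757]
 [ 0.0027  0.007  -1.      0.1079]
 [ 0.      0.      0.      1.    ]]
[(np.int32(2148), array([311.5, 249.8]), array([297, 210,  30,  79], dtype=int32)), (np.int32(66), array([310.2, 324. ]), array([299, 323,  23,   3], dtype=int32))]
[[311.09407809 269.29666952]]
[[311.4047745 230.6284139]]
[[311.22532056 328.54780684]]
[ 0.001  0.002  0.002  0.002 -0.002 -0.003  0.   ]
```

>>> play_rows(claw=[0,0,1,1,1,1,1,1], delta_pos=[[0,-0.015,0.025],[0,0,0],[0,0,0],[0,0,0],[0,0,0],[0,0,0],[0,0,0],[0,0,0]], delta_rot=[[0.0022,-0.0009,0],[0,0,0],[0,0,0],[0,0,0],[0,0,0],[0,0,0],[0,0,0],[0,0,0]], squeeze=25)

```text
time: 4.45
ee_pos: [0.5892, 0.0759, 0.1026]
eef_rot: [0.75, 0.661, -0.0, 0.0]
ft_force: [0.3, -0.8, 1.1]
width: 0.0469
grip_force: 0.0
```

>>> play_rows(claw=[1,1,1,1,1,1,1,1], delta_pos=[[0,0,0],[0,0,0],[0,0,0],[0,0,0],[0,0,0],[0,0,0],[0,0,0],[0,0,0]], delta_rot=[[0,0,0],[0,0,0],[0,0,0],[0,0,0],[0,0,0],[0,0,0],[0,0,0],[0,0,0]])

```text
time: 5.25
ee_pos: [0.5892, 0.0759, 0.1026]
eef_rot: [0.75, 0.661, -0.0, 0.0]
ft_force: [0.7, -0.6, -0.4]
width: 0.0121
grip_force: 25.0
```

>>> play_rows(claw=[1,1,1,1,1,1,1,1], delta_pos=[[0,0,0],[0,0,0],[0,0,0],[0,0,0],[0,0,0],[0,0,0],[0,0,0],[0,0,0]], delta_rot=[[0,0,0.0296],[0,0,0.0296],[0,0,0.0296],[0,0,0.0296],[0,0,0.0296],[0,0,0.0296],[0,0,0],[0,0,0]])

```text
time: 6.05
ee_pos: [0.5886, 0.0762, 0.1025]
eef_rot: [0.903, 0.43, -0.001, -0.0]
ft_force: [-4.5, 1.4, 3.8]
width: 0.0116
grip_force: 25.0
```

>>> play_rows(claw=[1,1,0,0,0,0,0], delta_pos=[[0,0,0],[0,0,0],[0,0,0],[0,0,0],[0,0,0],[0,0,0],[0,0,0]], delta_rot=[[0,0,0],[0,0,0],[0,0,0],[0,0,0],[0,0,0],[0,0,0],[0,0,0]])

```text
time: 6.75
ee_pos: [0.5892, 0.0758, 0.1025]
eef_rot: [0.903, 0.429, -0.0, 0.0]
ft_force: [0.2, 0.8, 0.2]
width: 0.044
grip_force: 0.0
```

```bash
python3 - <<'E'
from bench import r
s=r.read_state();print({k:s[k] for k in("ee_pos","eef_rot","width","joint_positions","torque")})
E
```

```text
{'ee_pos': array([0.58923162, 0.07581503, 0.10251878]), 'eef_rot': array([ 9.03254662e-01,  4.29104797e-01, -2.03959569e-04,  2.18248199e-04]), 'width': 0.04404664453322447, 'joint_positions': array([-0.65844133,  0.3950722 ,  0.56214359,  1.71442639, -0.23173906,
        1.09928662, -0.70875849]), 'torque': array([-0.07606354,  0.07844181,  0.05467347])}
```

>>> play_rows(claw=[0,0,0,0,0,0,0,0], delta_pos=[[0,0,-0.1],[0,0,-0.2],[0,0,-0.24],[0,0,-0.24],[0,0,-0.24],[0,0,0],[0,0,0],[0,0,0]], delta_rot=[[0,0,0],[0,0,0],[0,0,-0.02],[0,0,-0.0375],[0,0,-0.0375],[0,0,-0.0375],[0,0,-0.0375],[0,0,-0.0375]])

```text
time: 7.55
ee_pos: [0.5893, 0.076, 0.3069]
eef_rot: [0.717, 0.697, 0.0, 0.0]
ft_force: [-0.5, -0.4, 0.6]
width: 0.0869
grip_force: 0.0
```

>>> play_rows(claw=[0,0,0,0,0,0,0], delta_pos=[[0,0,0],[-0.205,-0.018,0],[-0.205,-0.018,0],[-0.205,-0.018,0],[0,0,0],[0,0,0],[0,0,0]], delta_rot=[[0,0,-0.0375],[0,0,0],[0,0,0],[0,0,0],[0,0,0],[0,0,0],[0,0,0]])

```text
time: 8.25
ee_pos: [0.5891, -0.0461, 0.3064]
eef_rot: [0.676, 0.737, -0.0, -0.0]
ft_force: [0.3, -0.5, 0.4]
width: 0.087
grip_force: 0.0
```

```bash
python3 - <<'E'
from h import *
from bench import r
c=wristT(r);s=r.read_state();print(c["T"].round(4),s["joint_positions"].round(3),s["time"])
pickle.dump(c,open("w3.pkl","wb"));pickle.dump(r.camera("top"),open("t3.pkl","wb"))
g=c["pixels"];h=cv2.cvtColor(g,cv2.COLOR_RGB2HSV)
for k in("red","blue","orange"):print(k,blobs(mask(g,k),20))
m=mask(g,"red");ys,xs=np.nonzero(m);rect=cv2.minAreaRect(np.c_[xs,ys].astype(np.float32));print(rect)
b=cv2.boxPoints(rect);print(plane(c,b,.131))
a=cv2.resize(g[0:260,200:460],None,fx=2.3,fy=2.3,interpolation=cv2.INTER_CUBIC);cv2.imwrite("pics/w3c.png",a[:,:,::-1])
E
```

```text
[[-8.730e-02  9.962e-01 -6.000e-04  5.891e-01]
 [ 9.962e-01  8.730e-02  0.000e+00 -4.610e-02]
 [ 1.000e-04 -6.000e-04 -1.000e+00  3.064e-01]
 [ 0.000e+00  0.000e+00  0.000e+00  1.000e+00]] [-0.468  0.242  0.577  1.446 -0.131  1.493  0.193] 8.3
red [(np.int32(857), array([330.3,  41.6]), array([309,  17,  44,  50], dtype=int32))]
blue [(np.int32(2368), array([326.8, 204.4]), array([294, 176,  62,  57], dtype=int32))]
orange [(np.int32(391), array([163.2, 236.4]), array([113, 226,  91,  23], dtype=int32))]
((330.409423828125, 41.416988372802734), (16.278820037841797, 57.068016052246094), 42.51044845581055)
[[0.56769102 0.06111558 0.131     ]
 [0.59782182 0.09719165 0.131     ]
 [0.60901587 0.08964015 0.131     ]
 [0.57899605 0.05300649 0.131     ]]
```

View pics/w3c.png

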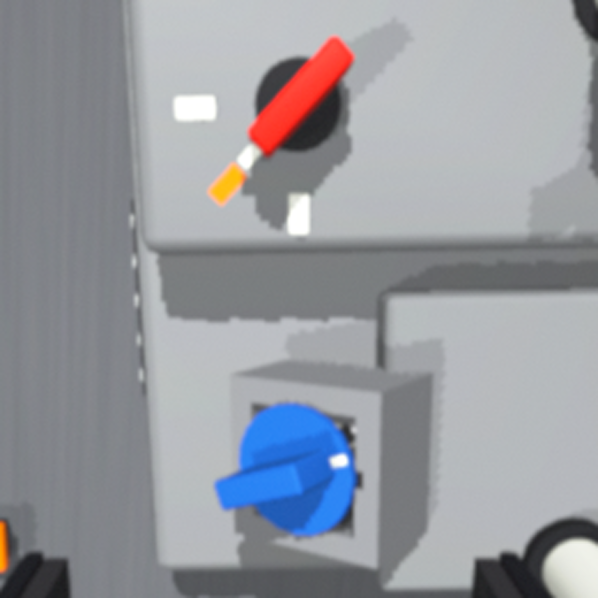

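The pointer now lines up with the orange mark at crop (228,185). The flange centre is at crop (298,468) and the bar's top face runs from (217,495) to (303,477).

```bash
python3 - <<'E'
from h import *
c=pickle.load(open("w3.pkl","rb"));g=c["pixels"];h=cv2.cvtColor(g,cv2.COLOR_RGB2HSV)
wm=((h[...,2]>225)&(h[...,1]<30)).astype(np.uint8);wm[110:]=0
for x in blobs(wm,10):print("white",x[0],x[1],plane(c,[x[1]],.095).round(4))
om=((h[...,0]>7)&(h[...,0]<25)&(h[...,1]>120)).astype(np.uint8);om[110:]=0
for x in blobs(om,10):print("or",x[0],x[1],plane(c,[x[1]],.095).round(4))
W=[plane(c,[x[1]],.095)[0] for x in blobs(wm,10) if x[0]>60][:2]
q=lambda p:((p[0]+.5)/2.3-.5+200,(p[1]+.5)/2.3-.5)
e=plane(c,[q((160,247)),q((590,240))],.093);v=e[1]-e[0];print("pod edge yaw",np.degrees(np.arctan2(v[1],v[0])))
e=plane(c,[q((146,240)),q((134,20))],.093);v=e[1]-e[0];print("front edge yaw",np.degrees(np.arctan2(-v[0],v[1])))
yaw=np.radians(5.8);Rz=R.from_euler("z",yaw).as_matrix()
ax=np.array([.5888,.0762,0]);O=ax-Rz@[-.03,.085,0];print("origin",O)
n=Rz@[-.5736,0,.8192];M=O+Rz@[-.03,-.07,.11]
print("mouth",M,"grip",M+.028*n,"n",n)
C=np.array([[200,0]])
for nm,P in(("flange",M+.005*n),("bartop",M+.034*n)):
    u=proj(c,P)[0];print(nm,u,(u-[200,0])*2.3)
t=Rz@[.8192,0,.5736];l=Rz@[0,1,0]
# bar direction: 70 cw of y seen from outside
for a in (70,):
    ra=np.radians(a);bd=l*np.cos(ra)+t*np.sin(ra)  # cw test
    u=proj(c,np.array([M+.034*n+s*.023*bd for s in(1,-1)]));print("ends",(u-[200,0])*2.3)
    bd=l*np.cos(ra)-t*np.sin(ra)
    u=proj(c,np.array([M+.034*n+s*.023*bd for s in(1,-1)]));print("ends'",(u-[200,0])*2.3)
for k,b in (("t3",None),):
    tt=pickle.load(open("t3.pkl","rb"));print(proj(tt,M+.034*n),blobs(mask(tt["pixels"],"blue"),40))
E
```

```text
white 2289 [166.1  67.5] [[0.4312 0.0424 0.095 ]]
white 189 [284.4  46.5] [[0.5456 0.0717 0.095 ]]
white 54 [306.7  68.2] [[0.5686 0.054  0.095 ]]
white 142 [329.9  93.8] [[0.5936 0.032  0.095 ]]
or 507 [624.2  58.6] [[0.8752 0.0894 0.095 ]]
or 366 [634.4  93.6] [[0.8963 0.0586 0.095 ]]
or 135 [298.6  79.7] [[0.5614 0.0426 0.095 ]]
pod edge yaw 5.923451638678712
front edge yaw 5.686697862176215
origin [ 0.62723621 -0.00533317  0.        ]
mouth [ 0.60446373 -0.07800651  0.11      ] grip [ 0.58848515 -0.07962955  0.1329376 ] n [-0.57066357 -0.05796589  0.8192    ]
flange [327.75231965 204.79114763] [293.83033519 471.01963956]
bartop [311.40198467 212.38714185] [256.22456474 488.49042625]
ends [[298.73800168 479.56495796]
 [217.04405428 496.71664482]]
ends' [[215.87986529 462.76100938]
 [298.85797332 515.68051619]]
[[368.76858466 176.90827474]] [(np.int32(235), array([237.5,  91.3]), array([226,  78,  21,  23], dtype=int32)), (np.int32(565), array([569.7, 171.6]), array([561, 152,  17,  38], dtype=int32)), (np.int32(1055), array([566. , 245.5]), array([553, 224,  26,  44], dtype=int32))]
```

>>> play_rows(claw=[0,0,0,0,0,0,0], delta_pos=[[0,0,0],[0,0,0],[0,0,0],[0,0,0],[0,0,0],[0,0,0],[0,0,0]], delta_rot=[[0,0,-0.0044],[-0.0389,0,0],[-0.0389,0,0],[-0.0389,0,0],[-0.0389,0,0],[-0.0389,0,0],[0,0,0]])

```text
time: 9.05
ee_pos: [0.5858, -0.0472, 0.3038]
eef_rot: [0.64, 0.708, 0.223, 0.201]
ft_force: [-0.9, 0.3, -1.4]
width: 0.0872
grip_force: 0.0
```

>>> play_rows(claw=[0,0,0,0,0,0,0,0], delta_pos=[[0,0,0],[0,0,0],[0,0,0],[0,0,0],[0,0,0],[0,0,0],[0,0,0],[0,0,0]], delta_rot=[[0,0,0.0432],[0,0,0.0432],[0,0,0.0432],[0,0,0.0432],[0,0,0.0432],[0,0,0.0432],[0,0,0.0432],[0,0,0.0432]])

```text
time: 9.85
ee_pos: [0.5899, -0.0469, 0.3073]
eef_rot: [0.914, 0.273, 0.294, 0.057]
ft_force: [0.3, -0.3, 0.2]
width: 0.0871
grip_force: 0.0
```

>>> play_rows(claw=[0,0,0,0], delta_pos=[[0,0,0],[0,0,0],[0,0,0],[0,0,0]], delta_rot=[[0,0,0.0432],[0,0,0],[0,0,0],[0,0,0]])

```text
time: 10.25
ee_pos: [0.5893, -0.0473, 0.3068]
eef_rot: [0.93, 0.214, 0.298, 0.038]
ft_force: [-0.5, -0.0, -0.2]
width: 0.0871
grip_force: 0.0
```

```bash
cat >> h.py <<'E'
Rz=R.from_euler("z",5.8,degrees=True).as_matrix()
n=Rz@[-.57358,0,.81915];t=Rz@[.81915,0,.57358];l=Rz@[0,1,0]
def goto(r,P,rot):
    """tool-axis shift (units) and rotation vector (units) from the measured pose to P, rot"""
    s=r.read_state();A=R.from_quat(s["eef_rot"]);print("pos",s["ee_pos"].round(4),"q",s["joint_positions"].round(3),"t",s["time"])
    print("shift/.2",(A.inv().apply(P-s["ee_pos"])/.2).round(4),"rot/pi",((A.inv()*R.from_matrix(rot)).as_rotvec()/np.pi).round(4))
def crot(a):  # tool at cartridge angle a deg cw of the notches
    a=np.radians(a);x=np.cos(a)*l+np.sin(a)*t;return np.c_[x,np.cross(-n,x),-n]
E
python3 - <<'E'
from h import *
from bench import r
G=np.array([.590,-.0795,.133]);goto(r,G-.0187*n+.1*n,crot(70))
E
```

```text
pos [ 0.5893 -0.0473  0.3068] q [-0.307 -0.231  0.311  1.993  0.004  0.762 -1.101] t 10.25
shift/.2 [-0.5326 -0.0251  0.2986] rot/pi [0.0002 0.0004 0.0009]
```

>>> play_rows(claw=[0,0,0,0,0,0], delta_pos=[[-0.1775,-0.0085,0.0995],[-0.1775,-0.0085,0.0995],[-0.1775,-0.0085,0.0995],[0,0,0],[0,0,0],[0,0,0]], delta_rot=[[0,0,0],[0,0,0],[0,0,0],[0,0,0],[0,0,0],[0,0,0]])

```text
time: 10.85
ee_pos: [0.5447, -0.0835, 0.2014]
eef_rot: [0.929, 0.213, 0.299, 0.038]
ft_force: [-0.3, 0.1, -0.1]
width: 0.0867
grip_force: 0.0
```

```bash
python3 - <<'E'
from h import *
from bench import r
c=wristT(r);pickle.dump(c,open("w4.pkl","wb"))
G=np.array([.590,-.0795,.133]);goto(r,G-.0187*n,crot(70))
M=G-.028*n;b=np.cos(np.radians(70))*l+np.sin(np.radians(70))*t
print("flange",proj(c,M+.005*n),"top ends",proj(c,np.array([M+.034*n+s*.023*b for s in(1,-1)])))
print(blobs(mask(c["pixels"],"blue"),30))
cv2.imwrite("pics/w4.png",c["pixels"][:,:,::-1])
E
```

```text
pos [ 0.5447 -0.0835  0.2014] q [-0.304 -0.253  0.419  2.228 -0.061  0.547 -0.943] t 10.9
shift/.2 [-0.011  -0.0014  0.504 ] rot/pi [ 0.0006 -0.0006  0.0003]
flange [[316.42171287 200.4015295 ]] top ends [[316.43387234 180.62387661]
 [316.37129203 242.36995974]]
[(np.int32(4631), array([315.1, 203.2]), array([277, 164,  78,  81], dtype=int32))]
```

View pics/w4.png

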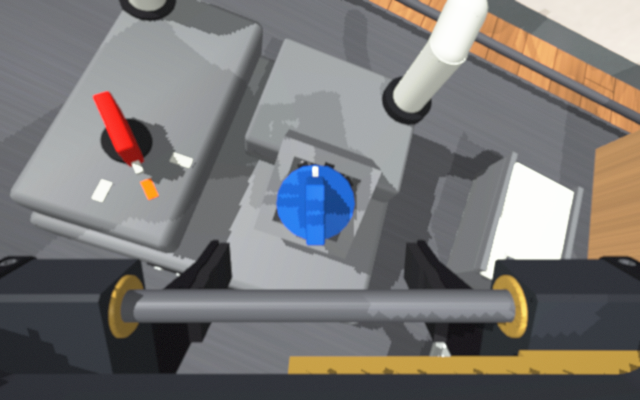

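>>> play_rows(claw=[0,0,0,0,0,0,0,0], delta_pos=[[-0.011,-0.001,0.12],[0,0,0.16],[0,0,0.14],[0,0,0.076],[0,0,0],[0,0,0],[0,0,0],[0,0,0]], delta_rot=[[0,0,0],[0,0,0],[0,0,0],[0,0,0],[0,0,0],[0,0,0],[0,0,0],[0,0,0]], squeeze=45)

```text
time: 11.7
ee_pos: [0.5985, -0.0792, 0.1182]
eef_rot: [0.93, 0.212, 0.299, 0.038]
ft_force: [-0.8, -0.5, 0.5]
width: 0.087
grip_force: 0.0
```

```bash
python3 - <<'E'
from h import *
from bench import r
c=wristT(r)
G=np.array([.590,-.0795,.133]);goto(r,G-.0187*n,crot(70))
print(blobs(mask(c["pixels"],"blue"),30),r.read_state()["ft_force"])
E
```

```text
pos [ 0.5984 -0.0792  0.118 ] q [-0.433  0.023  0.58   2.213 -0.463  0.344 -0.587] t 11.75
shift/.2 [0.0092 0.0005 0.008 ] rot/pi [ 0.0005 -0.0003 -0.0004]
[(np.int32(9136), array([314.6, 246.4]), array([255, 195, 120,  95], dtype=int32)), (np.int32(89), array([315.6, 323.7]), array([302, 322,  27,   4], dtype=int32))] [ 0.82922006 -0.27150984 -0.23185636]
```

>>> play_rows(claw=[0,1,1,1,1,1,1,1], delta_pos=[[0.009,0,0.006],[0,0,0],[0,0,0],[0,0,0],[0,0,0],[0,0,0],[0,0,0],[0,0,0]], delta_rot=[[0,0,0],[0,0,0],[0,0,0],[0,0,0],[0,0,0],[0,0,0],[0,0,0],[0,0,0]])

```text
time: 12.55
ee_pos: [0.6001, -0.0783, 0.1168]
eef_rot: [0.93, 0.212, 0.298, 0.038]
ft_force: [-0.6, -0.6, 0.4]
width: 0.039
grip_force: 0.0
```

>>> play_rows(claw=[1,1,1,1,1,1,1,1], delta_pos=[[0,0,0],[0,0,0],[0,0,0],[0,0,0],[0,0,0],[0,0,0],[0,0,0],[0,0,0]], delta_rot=[[0,0,0],[0,0,0],[0,0,0],[0,0,0],[0,0,0],[0,0,0],[0,0,0],[0,0,0]])

```text
time: 13.35
ee_pos: [0.6001, -0.0782, 0.1168]
eef_rot: [0.93, 0.212, 0.298, 0.038]
ft_force: [-1.8, 1.2, 1.0]
width: 0.0141
grip_force: 45.0
```

Gripped at 14 mm. Now I'll turn anticlockwise, in stages of about 35°.

>>> play_rows(claw=[1,1,1,1,1,1,1,1], delta_pos=[[0,0,0],[0,0,0],[0,0,0],[0,0,0],[0,0,0],[0,0,0],[0,0,0],[0,0,0]], delta_rot=[[0,0,-0.03],[0,0,-0.03],[0,0,-0.03],[0,0,-0.03],[0,0,-0.03],[0,0,-0.03],[0,0,-0.03],[0,0,0]])

```text
time: 14.15
ee_pos: [0.6001, -0.0783, 0.1168]
eef_rot: [0.81, 0.503, 0.27, 0.132]
ft_force: [-0.1, 0.9, 0.7]
width: 0.0138
grip_force: 45.0
```

```bash
python3 - <<'E'
from h import *
from bench import r
goto(r,np.array([.6001,-.0782,.1168]),crot(0));s=r.read_state();print(s["ft_force"],s["torque"],s["width"])
E
```

```text
pos [ 0.6001 -0.0783  0.1168] q [-0.404  0.031  0.548  2.208 -0.465  0.343  0.073] t 14.15
shift/.2 [ 0.0002 -0.0003 -0.    ] rot/pi [ 1.000e-04  4.000e-04 -1.786e-01]
[-0.13962111  0.8659449   0.66904001] [0.00800112 0.70478117 0.1242899 ] 0.013826042895407873
```

>>> play_rows(claw=[1,1,1,1,1,1,1,1], delta_pos=[[0,0,0],[0,0,0],[0,0,0],[0,0,0],[0,0,0],[0,0,0],[0,0,0],[0,0,0]], delta_rot=[[0,0,-0.03],[0,0,-0.03],[0,0,-0.03],[0,0,-0.03],[0,0,-0.03],[0,0,-0.0286],[0,0,0],[0,0,0]])

```text
time: 14.95
ee_pos: [0.6, -0.0783, 0.1168]
eef_rot: [0.642, 0.706, 0.223, 0.201]
ft_force: [-2.2, 0.3, 1.0]
width: 0.0134
grip_force: 45.0
```

```bash
python3 - <<'E'
from h import *
from bench import r
c=wristT(r)
goto(r,np.array([.6001,-.0782,.1168]),crot(0));s=r.read_state();print(s["ft_force"],s["torque"],s["width"])
b=blobs(mask(c["pixels"],"blue"),30);print(b)
a=np.array(c["pixels"][170:330,220:420]);cv2.imwrite("pics/w5.png",cv2.resize(a,None,fx=2,fy=2)[:,:,::-1])
E
```

```text
pos [ 0.6001 -0.0783  0.1168] q [-0.378  0.032  0.521  2.207 -0.463  0.343  0.626] t 15.0
shift/.2 [0.0003 0.0003 0.    ] rot/pi [-0.0001  0.0004 -0.0018]
[-0.78306927 -0.10742126  0.65895419] [-0.10106533  0.87606962  0.07609392] 0.01393029583422734
[(np.int32(6268), array([317.5, 238.7]), array([257, 198, 122,  91], dtype=int32)), (np.int32(256), array([316.7, 325.9]), array([302, 322,  30,   9], dtype=int32))]
```

View pics/w5.png

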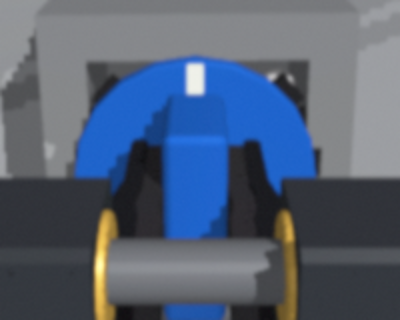

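The cartridge has turned with the gripper: its white index, at crop (195,78), is square to the socket face. Next I'll pull along the normal.

>>> play_rows(claw=[1,1,1,1], delta_pos=[[0,0,-0.03],[0,0,-0.03],[0,0,-0.03],[0,0,0]], delta_rot=[[0,0,-0.0018],[0,0,0],[0,0,0],[0,0,0]])

```text
time: 15.4
ee_pos: [0.5898, -0.0793, 0.132]
eef_rot: [0.639, 0.708, 0.223, 0.202]
ft_force: [0.3, 1.4, -0.8]
width: 0.0136
grip_force: 45.0
```

>>> play_rows(claw=[1,1,1,1,1,1,1,1], delta_pos=[[0,0,-0.1],[0,0,-0.15],[0,0,-0.2],[0,0,0],[0,0,0],[0,0,0],[0,0,0],[0,0,0]], delta_rot=[[0,0,0],[0,0,0],[0,0,0],[0.0389,0,0],[0.0389,0,0],[0.0389,0,0],[0.0389,0,0],[0.0389,0,0]])

```text
time: 16.2
ee_pos: [0.539, -0.0838, 0.2056]
eef_rot: [0.67, 0.742, -0.002, -0.0]
ft_force: [0.4, -0.8, -1.0]
width: 0.0138
grip_force: 45.0
```

>>> play_rows(claw=[1,1], delta_pos=[[0,0,0],[0,0,0]], delta_rot=[[0,0,0],[0,0,0]])

```text
time: 16.4
ee_pos: [0.5387, -0.0844, 0.2041]
eef_rot: [0.67, 0.743, -0.001, 0.001]
ft_force: [-1.0, -0.0, -1.1]
width: 0.0137
grip_force: 45.0
```

```bash
python3 - <<'E'
from h import *
from bench import r
goto(r,np.array([.427,-.328,.17]),Rz@np.array([[0,1,0],[1,0,0],[0,0,-1.]]));print(r.read_state()["width"])
E
```

```text
pos [ 0.5387 -0.0844  0.2041] q [-0.318  0.167  0.434  1.723 -0.07   1.267  0.235] t 16.4
shift/.2 [-1.1537 -0.6808  0.1748] rot/pi [-0.0001  0.0012  0.0005]
0.013730363819660509
```

>>> play_rows(claw=[1,1,1,1,1,1,1,1], delta_pos=[[-0.192,-0.1135,0.029],[-0.192,-0.1135,0.029],[-0.192,-0.1135,0.029],[-0.192,-0.1135,0.029],[-0.192,-0.1135,0.029],[-0.192,-0.1135,0.029],[0,0,0],[0,0,0]], delta_rot=[[0,0.0002,0],[0,0,0],[0,0,0],[0,0,0],[0,0,0],[0,0,0],[0,0,0],[0,0,0]])

```text
time: 17.2
ee_pos: [0.4255, -0.3285, 0.1714]
eef_rot: [0.671, 0.741, 0.0, 0.002]
ft_force: [0.3, 0.7, -1.1]
width: 0.0134
grip_force: 45.0
```

```bash
python3 - <<'E'
from h import *
from bench import r
c=wristT(r);goto(r,np.array([.427,-.328,.055]),Rz@np.array([[0,1,0],[1,0,0],[0,0,-1.]]));s=c["pixels"]
print(proj(c,np.array([[.427,-.328,.004],[.573,-.261,.022],[.375,-.254,.022]])))
pickle.dump(c,open("w6.pkl","wb"));cv2.imwrite("pics/w6.png",s[:,:,::-1])
E
```

```text
pos [ 0.4266 -0.3273  0.1715] q [ 0.01   0.186  0.63   1.794 -0.118  1.195  0.776] t 17.25
shift/.2 [-2.400e-03  4.000e-04  5.824e-01] rot/pi [0.0008 0.0007 0.0004]
[[319.6427545  178.64128181]
 [497.49834634 124.2563749 ]
 [266.76079057  91.63855275]]
```

View pics/w6.png

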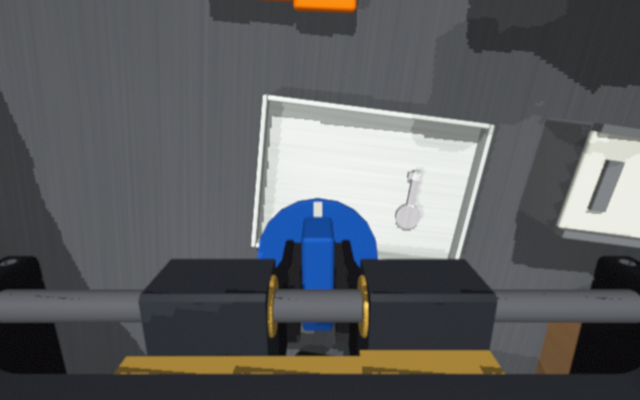

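The tray corners at (266,96) and (493,125) match my prediction. The key is at (410,195), and the bare half lies under the cartridge.

>>> play_rows(claw=[1,1,1,1,1,1,1,1], delta_pos=[[0,0,0.1],[0,0,0.18],[0,0,0.18],[0,0,0.1],[0,0,0.022],[0,0,0],[0,0,0],[0,0,0]], delta_rot=[[0.0008,0.0007,0],[0,0,0],[0,0,0],[0,0,0],[0,0,0],[0,0,0],[0,0,0],[0,0,0]])

```text
time: 18.05
ee_pos: [0.4276, -0.3281, 0.0562]
eef_rot: [0.669, 0.743, -0.001, 0.0]
ft_force: [-0.6, 0.1, -1.8]
width: 0.0136
grip_force: 45.0
```

```bash
python3 - <<'E'
from h import *
from bench import r
goto(r,np.array([.427,-.328,.0435]),Rz@np.array([[0,1,0],[1,0,0],[0,0,-1.]]));print(r.read_state()["ft_force"])
E
```

```text
pos [ 0.4276 -0.3281  0.0562] q [ 0.059  0.341  0.595  1.899 -0.227  0.968  0.862] t 18.05
shift/.2 [ 0.0008 -0.0028  0.0635] rot/pi [-0.0002  0.0005  0.0009]
[-0.5749522   0.13536456 -1.79511062]
```

Now a slow descent while watching the force.

>>> play_rows(claw=[1,1,1,1,1,1], delta_pos=[[0,0,0.02],[0,0,0.02],[0,0,0.01],[0,0,0.005],[0,0,0],[0,0,0]], delta_rot=[[0,0,0],[0,0,0],[0,0,0],[0,0,0],[0,0,0],[0,0,0]])

```text
time: 18.65
ee_pos: [0.4265, -0.328, 0.0438]
eef_rot: [0.67, 0.743, -0.001, -0.001]
ft_force: [0.6, 0.1, -0.9]
width: 0.0142
grip_force: 45.0
```

>>> play_rows(claw=[1,1,1], delta_pos=[[0,0,0.005],[0,0,0],[0,0,0]], delta_rot=[[0,0,0],[0,0,0],[0,0,0]])

```text
time: 18.95
ee_pos: [0.4266, -0.3279, 0.0428]
eef_rot: [0.67, 0.743, -0.001, -0.001]
ft_force: [-0.5, -0.2, -0.6]
width: 0.0138
grip_force: 45.0
```

>>> play_rows(claw=[1,1,1], delta_pos=[[0,0,0.005],[0,0,0],[0,0,0]], delta_rot=[[0,0,0],[0,0,0],[0,0,0]])

```text
time: 19.25
ee_pos: [0.4266, -0.328, 0.0427]
eef_rot: [0.67, 0.743, -0.001, -0.001]
ft_force: [-4.3, 2.8, 12.8]
width: 0.0132
grip_force: 45.0
```

```bash
python3 -c "
from bench import r
s=r.read_state();print(s['ft_force'],s['torque'],s['ee_pos'])"
```

```text
[-4.2910568   2.83620058 12.80784189] [0.65290955 1.05485128 0.00270122] [ 0.42663091 -0.32800737  0.04274031]
```

>>> play_rows(claw=[1,1,0.6,0.6,0.6,0.6,0.6,0.6], delta_pos=[[0,0,-0.004],[0,0,0],[0,0,0],[0,0,0],[0,0,0],[0,0,0],[0,0,0],[0,0,0]], delta_rot=[[0,0,0],[0,0,0],[0,0,0],[0,0,0],[0,0,0],[0,0,0],[0,0,0],[0,0,0]])

```text
time: 20.05
ee_pos: [0.4266, -0.3279, 0.0426]
eef_rot: [0.67, 0.743, -0.001, -0.001]
ft_force: [-0.0, -0.3, 0.9]
width: 0.0342
grip_force: 0.0
```

>>> play_rows(claw=[0.6,0.6,0.6,0.6,0.6,0.6,0.6,0.6], delta_pos=[[0,0,-0.04],[0,0,-0.08],[0,0,-0.15],[0,0,-0.2],[0,0,-0.2],[0,0,-0.2],[0,0,0],[0,0,0]], delta_rot=[[0,0,0],[0,0,0],[0,0,0],[0,0,0],[0,0,0],[0,0,0],[0,0,0],[0,0,0]])

```text
time: 20.85
ee_pos: [0.4273, -0.328, 0.2176]
eef_rot: [0.67, 0.743, -0.001, 0.0]
ft_force: [0.3, 0.1, -1.0]
width: 0.0348
grip_force: 0.0
```

>>> play_rows(claw=[0.6,0.6,0.6,0.6,0.6,0.6], delta_pos=[[-0.15,0,-0.1],[-0.2,0,0],[-0.2,0,0],[0,0,0],[0,0,0],[0,0,0]], delta_rot=[[0,0,0],[0,0,0],[0,0,0],[0,0,0],[0,0,0],[0,0,0]])

```text
time: 21.45
ee_pos: [0.4385, -0.436, 0.2358]
eef_rot: [0.669, 0.743, -0.001, -0.002]
ft_force: [-0.8, 0.1, -0.3]
width: 0.035
grip_force: 0.0
```

```bash
python3 - <<'E'
from h import *
from bench import r
c=wristT(r);s=r.camera("scene");print(r.read_state()["ee_pos"],r.read_state()["time"])
# foot-to-top check: flange centre/bar in two views
for n_,k in(("wrist",c),("scene",s)):print(n_,blobs(mask(k["pixels"],"blue"),30),"expect top",proj(k,[.4266,-.328,.068]),"foot",proj(k,[.4266,-.328,.004]))
print("red",blobs(mask(s["pixels"],"red"),8))
a=cv2.resize(s["pixels"][150:350,130:430],(600,400));b=cv2.resize(c["pixels"],(320,200));a[:0]=0
o=np.zeros((600,600,3),np.uint8);o[:400]=a;o[400:,:320]=b;cv2.imwrite("pics/f.png",o[:,:,::-1])
E
```

```text
[ 0.43887426 -0.43583019  0.23652938] 21.55
wrist [(np.int32(3367), array([317.5,  60.6]), array([286,  27,  64,  68], dtype=int32))] expect top [[318.74891012  56.46354978]] foot [[318.78221536  62.32221478]]
scene [(np.int32(468), array([488.2, 207.9]), array([477, 183,  25,  48], dtype=int32)), (np.int32(281), array([189.9, 266.9]), array([179, 254,  23,  23], dtype=int32))] expect top [[187.82388548 258.31984513]] foot [[193.67487829 275.53620336]]
red [(np.int32(143), array([347. , 196.8]), array([340, 192,  16,  11], dtype=int32))]
```

View pics/f.png

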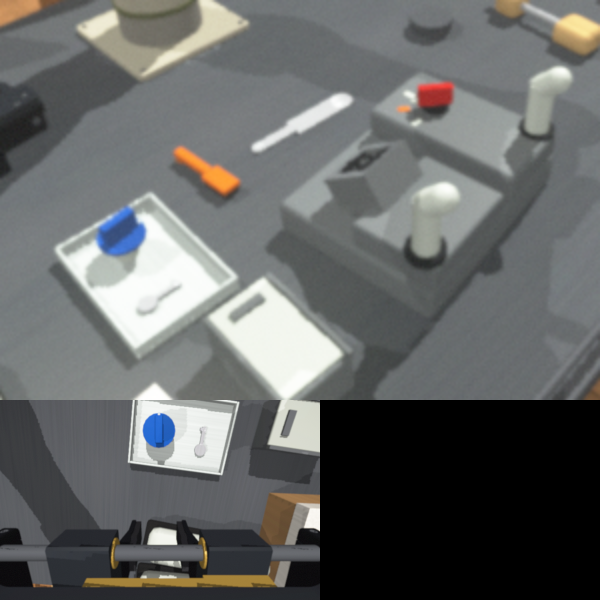

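The cartridge stands upright in the bare half of the tray at crop (120,232), and the key is untouched at (158,298). The socket is empty and the damper is at its orange mark, so I'm handing in.

```bash
python3 -c "
from bench import r
print(r.close_job())"
```

```text
the job is handed in; nothing more can be done
None
```

I turned the damper to the orange mark, then freed the filter cartridge and stood it upright in the bare half of the tray, with the key left where it was; the job is handed in at about 21.6 s of robot time.

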